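# Hold the curing lamp over the glued chip

## Robot

A 7-joint arm with a two-finger parallel gripper is mounted at the origin on the work surface. World frame = base frame: x ahead of the robot, y to its left, z up, the work surface at z = 0. Lengths are in m, angles in rad, forces in N, time in s.
With the tool pointing down it reaches from about 0.425 to 0.925 m from the base axis. Payload 6.8 kg.
Tool frame: the origin (TCP) lies on the front face of the gripper's body, between the roots of the fingers; the fingertips stand 73 mm ahead of it and the grasp point (between the pads) lies 54 mm ahead of it; z points along the fingers, x is the direction in which the jaws open and shut, and the axes are right-handed (so a half turn about z gives the same grasp; the last joint's range is limited). The gripper opens to 85 mm and grips with 20 to 120 N. Pads are 22 mm wide; open, the fingers measure 114 mm over their backs; the gripper's body (76 mm by 85 mm) begins 54 mm behind the grasp point. The pads swing forward as they close: fully open they stand 13 mm farther back than shut.
Start: joints at [1.023, 0.477, 0.022, 1.555, -0.011, 1.109, -0.083], TCP at [0.287, -0.611, 0.304] pointing down, gripper open.
Joint ranges: [-2.96, 2.96], [-0.34, 2.1], [-1.41, 1.46], [0.24, 2.44], [-1.37, 4.51], [0.17, 1.92], [-2.96, 2.96]. Speed limits (rad/s): [2.39, 2.39, 3.14, 3.14, 3.14, 3.14, 3.14].

## Interface

Orientations are given as a unit quaternion [w, x, y, z].
In Python, from station import get_obs, read_camera, hand_in gives the robot as it stands. The module is installed in compiled form; this text tells all that it offers.
- The arm moves only by the shell command python3 -m creep 'ROWS' [FORCE]. ROWS is JSON, a list that holds one entry, the list of rows, each a list of 7 numbers: the turn, a rotation vector about the tool's x, y, z in rad, then the shift along the tool's x, y, z in m, then the finger opening in m, from 0 to 0.0854. A call has 1 to 20 rows; each row shifts and turns the pose as measured when the row begins, along the tool's axes as they then stand; what a row does not reach is not made up. A row lasts 1/12 s, in which the tool goes at most 41.7 mm and 7.16 degrees, less where a joint would pass 70% of its speed; a pose out of reach is approached as far as the arm can. A call is refused whole if a number of a shift passes 0.0417 or a number of a turn 0.125, either way. A call with a gripper value outside its range is refused whole. The fingers move at their own pace and stop on an object; FORCE is the grip in N (left out, the last holds). Time passes only in rows, so rows that do not move let the fingers close. It gives the time, the measured TCP pose, the force and the opening at its end, in the units of the state.
- get_obs(): the state, without advancing time (a new reading comes with each control period).
- read_camera(name): name is "scene" or "top"; returns a dict with "color" (384x512x3 uint8, red, green, blue), "range_z" (384x512 float32, m along the optical axis (not along the pixel's ray), 0 where there is no reading), "fovy" (degrees; the focal length in pixels is half the picture's height over the tangent of half this angle, whatever the lens; pixels are square), "cx", "cy" (the principal point, pixels), "D" ([k1, k2, p1, p2, k3] as OpenCV has them; the pictures are not rectified), "rvec" (rotation vector, rad) and "tvec" (3), from world to camera coordinates, as OpenCV has them. Camera axes: x right, y down, z forward; pixel columns grow to the right and rows downward; lengths in m; the calibration is good to about 2 mm. A picture is of the moment at which its call begins.
- hand_in(): hands the job in, once; it reports no verdict.
The state is a dict: "t": time; "q": joint angles; "joint_vel": joint speeds; "joint_torque": joint torques, N m; "eef_pos": TCP position; "tool_rot": TCP orientation; "contact_force": force on the tool from outside, world axes, zero at the start; "torque": the same for the moment, N m; "gripper_width": opening from 0.0 (shut) to 1.0 (fully open).
Only numpy, scipy, OpenCV 4.12 (cv2) and the standard library are available. Lean on these libraries where they do the work, as an engineer would, in place of code of your own. Each camera call takes 0.05 s, during which the arm holds its last target.

## Task

Take the little metal dust cover off the chip in the middle of the clamped circuit board and set it down upright in the shallow steel tray. Then pick up the curing lamp with the oblong hood (leave the one with the round hood alone), carry it over the things in between without knocking into anything, and hold it still and upright about a centimetre above the bared chip, not touching the board or its holder, the hood centred over the chip with its long side along the chip's long side. Finish while still holding the lamp there: do not put it down or let go.

Things in the scene. Friction and masses are not known exactly. Their poses are not given: they have to be found in the camera images.
- chip_top (a point): Centre of the top face of the glued chip, a flat black oblong 38 mm long (x axis) by 22 mm wide (y) by 4 mm thick, in the middle of the green circuit board, hidden at the start under the dust cover. z points up. The board's upper face lies 4 mm below this point. Fixed, does not move during the job.
- holder: Board holder, fixed to the desk: base 170 mm (x) by 190 mm (y), its origin under the middle, board upper face 34 mm above the desk, chip top 38 mm. Two aluminium clamp jaws, each 140 mm long (x) and 14 mm thick, stand at y = +85 and -85 mm and reach 75 mm above the desk. Other components on the board are at least 35 mm from the chip's centre; those within 45 mm of it along x and y are lower than 2 mm; the tallest, four 20 mm high cans, stand at x = +-58, y = +-52 mm.
- cover_center (a point): Centre (21 mm above its underside) of the loose dust cover, an upturned aluminium shell 52 mm (x) by 36 mm (y) by 20 mm high, with a black grip fin on top: fin 34 mm long (x), 12 mm thick (y), from 20 to 42 mm above the underside, so the fin's middle is 10 mm above this point. The cover stands on the board over the chip, its axes along the chip's; 35 to 70 g.
- cover: The same dust cover; origin at the centre of its underside.
- tray: Shallow steel tray, fixed, 130 mm (x) by 120 mm (y), 20 mm high, 3 mm walls and floor, empty. Origin at the centre of its underside.
- lamp_center (a point): Centre (half-way up) of the loose curing lamp to be used: a hand lamp 120 mm tall standing mouth down on the rubber dock. Lower 28 mm: aluminium OBLONG hood, 60 mm (x) by 44 mm (y) outside, 54 by 38 mm inside, open below. Above that a grey body of 32 mm square section (sides along x and y) up to 120 mm. Origin 60 mm above the mouth. 150 to 310 g.
- lamp_mouth (a point): Centre of the oblong lamp's open mouth, level with the rim of its hood; x along the hood's long side, z up towards the body.
- lamp: The same oblong-hood lamp; origin at the centre of its mouth.
- spare_center (a point): Centre (half-way up) of the other lamp, to be left alone: same 120 mm height and 32 mm square grey body but a ROUND aluminium hood 56 mm across. It stands on the dock about 130 mm from the oblong one; which of the two is nearer the robot varies.
- dock: Fixed black rubber pad, 260 mm (x) by 100 mm (y) by 8 mm thick, on which the two lamps stand. Origin at the centre of its underside.
- rack: Fixed grey rack of soldering tips, 170 mm (x) by 50 mm (y), 110 mm high to the points of the tips, standing between the lamps and the board. Origin at the centre of its underside.
- spool: Loose bystander: metal spool, 56 mm across, 40 mm high, upright; origin under its centre.
- flux: Loose bystander: amber glass jar, 36 mm across, 40 mm high; origin under its centre.
- rinse: Loose bystander: clear bottle, 40 mm across, 110 mm high; origin under its centre.
- screwdriver: Loose bystander: black screwdriver 160 mm long lying along its x axis between dock and rack.
- cleaner: Loose bystander: steel pot with brass wool for tips, 68 mm across, 50 mm high; origin under its centre.
- adapter: Loose bystander: black power adapter, 60 by 90 by 32 mm; origin under its centre.
- pliers: Loose bystander: small pliers with blue handles, 130 mm long, lying flat.

How it is judged:
By the outcome, as a careful person would: the job done as asked, in the order asked, and still so for the second after the job is handed in, while the arm keeps its last pose, push and grip.
It also fails if it takes over 61 s, if anything falls off the work surface, if the arm or the gripper's body presses on something with over 40 N, if the wrist force passes 120 N, or if a joint passes its speed limit or range.

## Working session

There is one attempt and no reset: what is moved stays moved. The work goes in short steps, Python scripts to look and compute and a shell command to move; the robot and the scene stay as the last step left them, time stands still between calls to the robot, and variables do not carry over. Pictures are saved under pics/ and viewed, and the job is handed in when it is done.

```bash
mkdir -p pics; ls
cat > h.py <<'E'
import numpy as np,cv2,pickle
from station import get_obs,read_camera
from scipy.spatial.transform import Rotation as R
def shot(name,fn):
    c=read_camera(name); cv2.imwrite(f'pics/{fn}.png',c['color'][:,:,::-1]); pickle.dump(c,open(f'{fn}.pkl','wb')); return c
def K(c):
    f=c['color'].shape[0]/2/np.tan(np.radians(c['fovy'])/2); return np.array([[f,0,c['cx']],[0,f,c['cy']],[0,0,1]])
def cloud(c):
    h,w=c['range_z'].shape; u,v=np.meshgrid(np.arange(w),np.arange(h))
    p=cv2.undistortPoints(np.stack([u,v],-1).reshape(-1,1,2).astype(np.float64),K(c),np.array(c['D'],float)).reshape(h,w,2)
    z=c['range_z'].astype(float); P=np.dstack([p[...,0]*z,p[...,1]*z,z])
    Rm=cv2.Rodrigues(np.array(c['rvec'],float))[0]
    W=(P-np.array(c['tvec']).ravel())@Rm; W[z==0]=np.nan; return W
E
python3 - <<'E'
from h import *
for n in('scene','top'):
    c=shot(n,n+'0'); print(n,c['fovy'],c['cx'],c['cy'],c['D'],c['rvec'],c['tvec'])
print(get_obs())
E
```

```text
pics
scene 44.03841341417863 256.96566377656893 193.87727534135144 [0.02923922 0.         0.         0.         0.        ] [ 2.05883075  0.89037133 -0.44159923] [-0.32658592 -0.17338467  1.64737211]
top 44.26713671089867 251.25679963960113 186.5405020908773 [0.01217743 0.         0.         0.         0.        ] [ 2.20409829 -2.16909323  0.07789632] [-0.03997998  0.52433632  1.46358209]
{'t': 0.1, 'q': array([ 1.02288434,  0.47774141,  0.02236105,  1.5563239 , -0.01150028,
        1.10930466, -0.08307262]), 'joint_vel': array([-0.00033693, -0.00154948,  0.00187356, -0.00433056, -0.00022361,
        0.00049026, -0.00018084]), 'joint_torque': array([ 3.98160701e-03, -5.97762680e+01,  1.61330000e+00, -2.81956261e+01,
        1.27834693e-02,  5.00359369e-03, -4.02187493e-05]), 'eef_pos': array([ 0.28721191, -0.61040202,  0.30301924]), 'tool_rot': array([-3.86157609e-04,  8.44333065e-01, -5.35818062e-01, -7.28403201e-04]), 'contact_force': array([ 0.86688122,  1.04005857, -0.54012411]), 'torque': array([-0.0037911 , -0.01148516, -0.03896609]), 'gripper_width': 1.0000587103083731}
```

View pics/scene0.png

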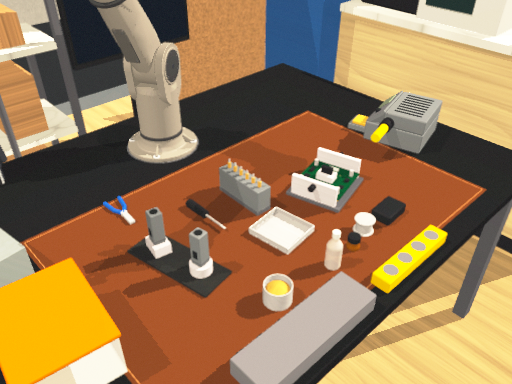

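View pics/top0.png

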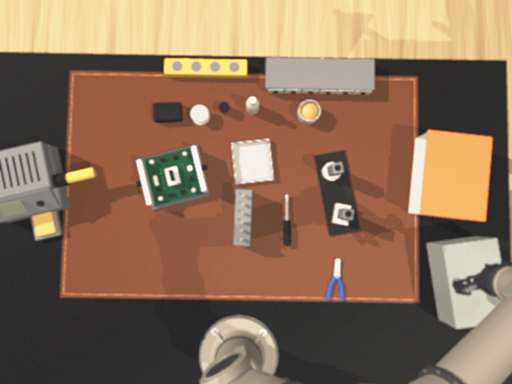

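Run:
```python
from h import *
c=pickle.load(open('top0.pkl','rb'))
W=cloud(c); 
# orthorectified height & colour maps, 2mm
x0,x1,y0,y1=0.2,1.0,-0.75,0.75; 
import sys
print(np.nanpercentile(W[...,2],[1,50,99]), np.nanmin(W[...,0]),np.nanmax(W[...,0]),np.nanmin(W[...,1]),np.nanmax(W[...,1]))
h=np.clip(W[...,2]/0.2,0,1); h=np.nan_to_num(h)
cv2.imwrite('pics/toph0.png',cv2.resize(cv2.applyColorMap((h*255).astype(np.uint8),cv2.COLORMAP_TURBO),(768,576)))
cv2.imwrite('pics/top0b.png',cv2.resize(c['color'][:,:,::-1],(800,600),interpolation=cv2.INTER_CUBIC))
```

```text
[-7.58752086e-01  6.83222651e-04  6.98211266e-01] -0.0934972653865936 1.5169154277423866 -1.2905342001295896 1.214278383333286
```

View pics/toph0.png

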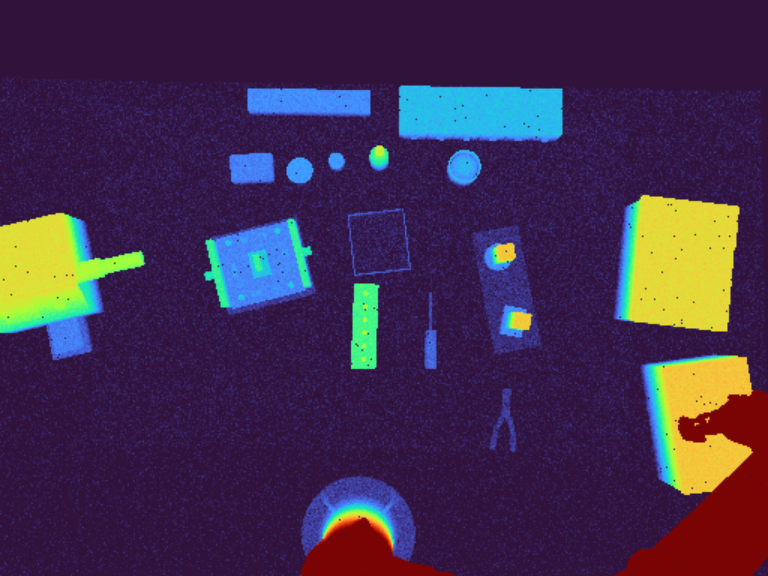

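View pics/top0b.png

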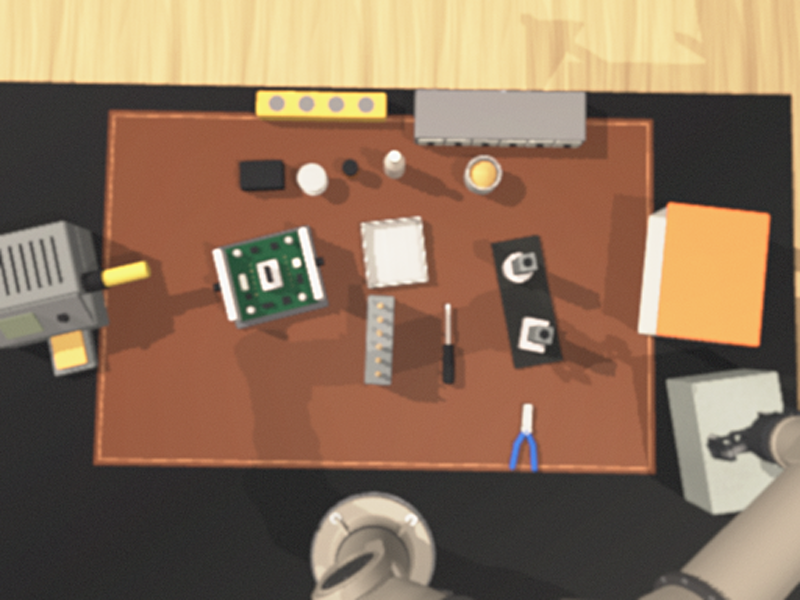

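The top view shows the board at (172,176) and the tray at (252,161). The rack is at (243,218). The square-hood lamp is at (343,214), nearer the robot, and the round one is at (333,172). Next I'll measure them from both depth clouds.

```bash
cat > meas.py <<'E'
from h import *
def rect(P,label):
    (cx,cy),(w,h),a=cv2.minAreaRect((P[:,:2]*1000).astype(np.float32)); print(label,len(P),'c',round(cx,1),round(cy,1),'wh',round(w,1),round(h,1),'ang',round(a,1),'zmed',np.round(np.median(P[:,2])*1000,1))
def sel(W,x,y,z):
    W=W.reshape(-1,3); m=(W[:,0]>x[0])&(W[:,0]<x[1])&(W[:,1]>y[0])&(W[:,1]<y[1])&(W[:,2]>z[0])&(W[:,2]<z[1]); return W[m]
E
python3 - <<'E'
from meas import *
for n in('top','scene'):
    c=pickle.load(open(n+'0.pkl','rb')); W=cloud(c)
    if n=='top':
        for nm,(u,v) in dict(board=(172,176),tray=(252,161),rack=(243,218),lampO=(343,214),round=(333,172),drv=(287,220),bottle=(253,104),pot=(309,111),fingers=(475,285),box=(460,270)).items(): print(nm,np.round(W[v,u],3))
        H=W
    np.save(n+'W.npy',W)
E
```

```text
board [0.549 0.208 0.078]
tray [ 0.607 -0.033  0.006]
rack [ 0.426 -0.008  0.085]
lampO [ 0.442 -0.298  0.13 ]
round [ 0.564 -0.269  0.124]
drv [ 0.422 -0.145  0.021]
bottle [ 0.77  -0.033  0.089]
pot [ 0.762 -0.208  0.046]
fingers [ 0.273 -0.573  0.345]
box [ 0.288 -0.631  0.133]
```

Run:
```python
from meas import *
for n in('top','scene'):
    W=np.load(n+'W.npy'); print(n)
    rect(sel(W,(.45,.68),(.1,.32),(.024,.2)),'holder all')
    rect(sel(W,(.45,.68),(.1,.32),(.066,.082)),'jaws+fin')
    rect(sel(W,(.45,.68),(.1,.185),(.066,.08)),'jawR')
    rect(sel(W,(.45,.68),(.24,.32),(.066,.08)),'jawL')
    rect(sel(W,(.51,.59),(.16,.25),(.066,.085)),'fin')
    rect(sel(W,(.51,.59),(.16,.25),(.048,.062)),'covertop')
    rect(sel(W,(.51,.7),(-.12,.08),(.012,.024)),'tray')
    rect(sel(W,(.3,.53),(-.06,.05),(.07,.12)),'rack')
    rect(sel(W,(.38,.51),(-.37,-.23),(.115,.145)),'lamp top')
    rect(sel(W,(.38,.51),(-.37,-.23),(.030,.040)),'lamp hood top')
    rect(sel(W,(.38,.51),(-.37,-.23),(.014,.040)),'lamp hood')
    rect(sel(W,(.51,.64),(-.35,-.2),(.115,.145)),'round top')
    rect(sel(W,(.51,.64),(-.35,-.2),(.014,.040)),'round hood')
    rect(sel(W,(.38,.66),(-.37,-.2),(.005,.012)),'dock')
    for s in ((.45,.68,.1,.32),): pass
```

```text
top
holder all 3014 c 553.1 211.5 wh 150.9 220.5 ang 15.3 zmed 36.0
jaws+fin 537 c 552.9 211.3 wh 139.6 217.5 ang 15.2 zmed 74.4
jawR 229 c 577.3 121.1 wh 139.6 30.7 ang 15.1 zmed 74.2
jawL 246 c 528.6 300.9 wh 139.6 31.8 ang 15.2 zmed 73.7
fin 48 c 552.7 210.8 wh 33.0 11.7 ang 15.9 zmed 75.5
covertop 149 c 553.1 210.8 wh 53.0 36.8 ang 15.3 zmed 54.2
tray 154 c 606.4 -33.2 wh 131.0 119.9 ang 7.2 zmed 19.1
rack 936 c 429.1 -7.4 wh 49.9 169.2 ang 88.8 zmed 79.8
lamp top 127 c 443.5 -312.5 wh 32.3 31.6 ang 79.6 zmed 127.1
lamp hood top 118 c 443.7 -313.2 wh 44.1 60.0 ang 79.9 zmed 35.6
lamp hood 165 c 451.4 -314.1 wh 120.7 96.2 ang 10.9 zmed 34.1
round top 126 c 576.6 -281.6 wh 31.6 32.6 ang 11.2 zmed 128.2
round hood 142 c 572.8 -289.1 wh 123.9 92.6 ang 8.0 zmed 33.1
dock 1619 c 519.8 -285.2 wh 279.0 168.8 ang 0.1 zmed 7.8
scene
holder all 2469 c 551.4 210.7 wh 154.9 223.8 ang 16.4 zmed 47.9
jaws+fin 591 c 552.7 211.1 wh 143.7 223.8 ang 14.1 zmed 74.1
jawR 297 c 575.9 120.7 wh 143.9 37.2 ang 17.6 zmed 73.9
jawL 231 c 527.8 300.9 wh 139.9 37.4 ang 15.8 zmed 73.8
fin 62 c 552.1 213.4 wh 34.8 16.3 ang 12.3 zmed 75.4
covertop 129 c 552.1 210.0 wh 54.3 41.3 ang 13.4 zmed 54.5
tray 460 c 591.0 -34.8 wh 157.8 126.0 ang 7.9 zmed 18.0
rack 755 c 426.8 -8.7 wh 52.5 172.6 ang 89.3 zmed 81.1
lamp top 168 c 443.0 -314.2 wh 32.2 36.2 ang 82.3 zmed 127.9
lamp hood top 172 c 441.3 -313.0 wh 44.7 64.8 ang 81.0 zmed 36.4
lamp hood 294 c 447.6 -316.5 wh 105.9 48.8 ang 3.3 zmed 32.9
round top 201 c 575.1 -281.9 wh 34.8 35.3 ang 12.2 zmed 127.8
round hood 278 c 580.6 -286.1 wh 53.9 44.6 ang 54.9 zmed 33.3
dock 2064 c 520.7 -284.7 wh 281.5 159.0 ang 3.7 zmed 8.3
```

Both clouds agree within 1–3 mm, and the sizes and heights match the description:
- **Board and cover:** (553,211), yaw 15.2°
- **Lamp:** (443.5,−313), yaw −10°
- **Tray:** (606,−33)

Next is a helper that converts a target into tool-axis distances.

```bash
cat > go.py <<'E'
import sys
from h import *
# target x y z (mm), yaw of tool x (deg)
x,y,z,a=map(float,sys.argv[1:5]); o=get_obs(); w,i,j,k=o['tool_rot']; Rc=R.from_quat([i,j,k,w])
a=np.radians(a); Rt=R.from_matrix(np.array([[np.cos(a),np.sin(a),0],[np.sin(a),-np.cos(a),0],[0,0,-1]]))
d=np.array([x,y,z])/1000-o['eef_pos']
print('t',round(o['t'],2),'pos',np.round(o['eef_pos']*1000,1),'q',np.round(o['q'],2),'grip',round(o['gripper_width']*85.4,1),'F',np.round(o['contact_force'],1))
print('turn(tool)',np.round((Rc.inv()*Rt).as_rotvec(),4),'shift now-axes mm',np.round(Rc.inv().apply(d)*1000,1),'after turn mm',np.round(Rt.inv().apply(d)*1000,1))
E
python3 go.py 553 211 300 -74.8
```

```text
t 0.1 pos [ 287.2 -610.4  303. ] q [ 1.02  0.48  0.02  1.56 -0.01  1.11 -0.08] grip 85.4 F [ 0.9  1.  -0.5]
turn(tool) [0.0003 0.0016 0.1746] shift now-axes mm [-630.  -590.2    4. ] after turn mm [-723.  -471.9    3. ]
```

```bash
python3 -m creep '[[[0,0,0.0875,0,0,0,0.04],[0,0,0.0875,0,0,0,0.04],[0,0,0,-0.02,-0.013,0,0.04],[0,0,0,-0.033,-0.0215,0,0.04],[0,0,0,-0.033,-0.0215,0,0.04],[0,0,0,-0.033,-0.0215,0,0.04],[0,0,0,-0.033,-0.0215,0,0.04],[0,0,0,-0.033,-0.0215,0,0.04],[0,0,0,-0.033,-0.0215,0,0.04],[0,0,0,-0.033,-0.0215,0,0.04],[0,0,0,-0.033,-0.0215,0,0.04],[0,0,0,-0.033,-0.0215,0,0.04]]]' 30; python3 go.py 553 211 300 -74.8
```

```text
t: 1.1
eef_pos: [0.4042, -0.2443, 0.2966]
tool_rot: [0.002, 0.786, -0.618, -0.005]
contact_force: [-0.4, -0.3, -0.4]
gripper_width: 0.468
t 1.1 pos [ 404.2 -244.3  296.6] q [ 0.52  0.16 -0.12  2.02  0.03  0.97 -0.95] grip 39.9 F [-0.4 -0.3 -0.4]
turn(tool) [ 0.0095  0.0048 -0.0273] shift now-axes mm [-407.4 -251.9   -3.9] after turn mm [-400.4 -263.    -3.4]
```

```bash
python3 -m creep '[[[0.005,0.002,-0.014,-0.033,-0.0215,0,0.04],[0.005,0.002,-0.013,-0.033,-0.0215,0,0.04],[0,0,0,-0.033,-0.0215,0,0.04],[0,0,0,-0.033,-0.0215,0,0.04],[0,0,0,-0.033,-0.0215,0,0.04],[0,0,0,-0.033,-0.0215,0,0.04],[0,0,0,-0.033,-0.0215,0,0.04],[0,0,0,-0.033,-0.0215,0,0.04],[0,0,0,-0.033,-0.0215,0,0.04],[0,0,0,-0.033,-0.0215,0,0.04],[0,0,0,0,0,0,0.04]]]'; python3 go.py 553 211 200 -74.8
```

```text
t: 2.02
eef_pos: [0.5265, 0.1581, 0.296]
tool_rot: [-0.002, 0.797, -0.604, -0.001]
contact_force: [1.1, 1.0, 0.2]
gripper_width: 0.469
t 2.02 pos [526.5 158.1 296. ] q [-0.07  0.31 -0.4   1.84  0.14  1.01 -1.83] grip 40.1 F [1.1 1.  0.2]
turn(tool) [-0.0016  0.0044  0.009 ] shift now-axes mm [-43.3 -39.7  96.2] after turn mm [-44.1 -39.4  96. ]
```

```bash
python3 -m creep '[[[0,0.004,0.009,-0.022,-0.02,0,0.034],[0,0,0,-0.022,-0.02,0,0.034],[0,0,0,0,0,0.032,0.034],[0,0,0,0,0,0.032,0.034],[0,0,0,0,0,0.025,0.034],[0,0,0,0,0,0,0.034]]]'; python3 go.py 553 211 135 -74.8
```

```text
t: 2.52
eef_pos: [0.5543, 0.2182, 0.2038]
tool_rot: [-0.002, 0.796, -0.605, 0.0]
contact_force: [-0.6, -1.5, 0.1]
gripper_width: 0.401
t 2.52 pos [554.3 218.2 203.8] q [-0.19  0.49 -0.38  1.82  0.23  0.87 -1.98] grip 34.2 F [-0.6 -1.5  0.1]
turn(tool) [-0.0033  0.0024  0.0067] shift now-axes mm [ 6.7  3.4 68.7] after turn mm [ 6.6  3.2 68.8]
```

```bash
python3 -m creep '[[[-0.003,0.002,0.006,0.0065,0.0033,0,0.03],[0,0,0,0,0,0.02,0.03],[0,0,0,0,0,0.02,0.03],[0,0,0,0,0,0.01,0.03],[0,0,0,0,0,0,0.03]]]'; python3 go.py 553 211 135 -74.8
python3 - <<'E'
from h import *
for n in('scene','top'): shot(n,n+'1')
a=cv2.imread('pics/scene1.png')[110:230,250:410]; b=cv2.imread('pics/top1.png')[110:230,90:250]
cv2.imwrite('pics/z1.png',np.hstack([cv2.resize(i,None,fx=2.5,fy=2.5,interpolation=2) for i in (a,b)]))
E
```

```text
t: 2.93
eef_pos: [0.5547, 0.2081, 0.1572]
tool_rot: [-0.001, 0.793, -0.609, 0.001]
contact_force: [0.0, -1.1, -0.1]
gripper_width: 0.353
t 2.93 pos [554.7 208.1 157.2] q [-0.19  0.54 -0.36  1.86  0.26  0.78 -2.  ] grip 30.1 F [ 0.  -1.1 -0.1]
turn(tool) [-0.0033 -0.001  -0.003 ] shift now-axes mm [-3.3  1.  22.2] after turn mm [-3.3  0.9 22.2]
```

View pics/z1.png

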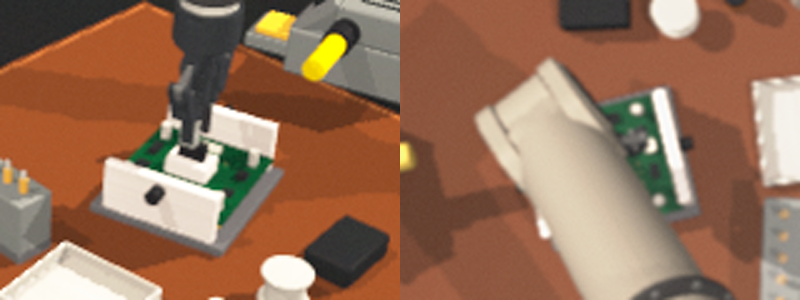

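Scene view: the fingers straddle the black fin, at about (193,150) in the crop. Correct sideways, then descend.

```bash
python3 -m creep '[[[-0.003,0,-0.003,-0.0033,0.001,0,0.03],[0,0,0,0,0,0.008,0.03],[0,0,0,0,0,0.008,0.03],[0,0,0,0,0,0.007,0.03],[0,0,0,0,0,0,0.03]]]'; python3 go.py 553 211 131 -74.8
```

```text
t: 3.45
eef_pos: [0.5561, 0.2129, 0.139]
tool_rot: [-0.004, 0.794, -0.607, 0.003]
contact_force: [-0.2, -0.9, -0.2]
gripper_width: 0.352
t 3.45 pos [556.1 212.9 139. ] q [-0.2   0.57 -0.35  1.86  0.28  0.74 -2.02] grip 30.1 F [-0.2 -0.9 -0.2]
turn(tool) [-0.0108  0.0005 -0.0002] shift now-axes mm [1.  3.6 8. ] after turn mm [1.  3.5 8. ]
```

```bash
python3 -m creep '[[[-0.005,0,0,0.001,0.0035,0.003,0.03],[-0.005,0,0,0,0,0.005,0.03],[0,0,0,0,0,0,0.005],[0,0,0,0,0,0,0.005],[0,0,0,0,0,0,0.0],[0,0,0,0,0,0,0.0],[0,0,0,0,0,0,0.0],[0,0,0,0,0,0,0.0]]]' 40; python3 go.py 553 211 131 -74.8
```

```text
t: 4.12
eef_pos: [0.5527, 0.211, 0.1298]
tool_rot: [0.0, 0.794, -0.607, -0.001]
contact_force: [0.1, -0.3, 0.9]
gripper_width: 0.127
t 4.12 pos [552.7 211.  129.8] q [-0.2   0.58 -0.35  1.87  0.28  0.74 -2.02] grip 10.8 F [ 0.1 -0.3  0.9]
turn(tool) [0.0013 0.0004 0.    ] shift now-axes mm [ 0.  -0.3 -1.2] after turn mm [ 0.  -0.3 -1.2]
```

```bash
python3 -m creep '[[[0,0,0,0,0,-0.01,0],[0,0,0,0,0,-0.015,0],[0,0,0,0,0,-0.02,0],[0,0,0,0,0,-0.025,0],[0,0,0,0,0,-0.025,0],[0,0,0,0,0,-0.01,0],[0,0,0,0,0,0,0]]]' 40; python3 go.py 606 -33 200 -78
python3 - <<'E'
from h import *
for n in('scene','top'): shot(n,n+'2')
a=cv2.imread('pics/scene2.png')[90:230,250:410]; b=cv2.imread('pics/top2.png')[110:250,90:250]
cv2.imwrite('pics/z2.png',np.hstack([cv2.resize(i,None,fx=2.5,fy=2.5,interpolation=2) for i in (a,b)]))
E
```

```text
t: 4.7
eef_pos: [0.5519, 0.2108, 0.2414]
tool_rot: [0.001, 0.795, -0.607, -0.001]
contact_force: [-0.4, -0.2, -0.3]
gripper_width: 0.128
t 4.7 pos [551.9 210.8 241.4] q [-0.16  0.44 -0.4   1.8   0.2   0.95 -1.95] grip 10.9 F [-0.4 -0.2 -0.3]
turn(tool) [0.0036 0.0002 0.0566] shift now-axes mm [249.5  11.7  41.4] after turn mm [249.7  -2.2  41.4]
```

View pics/z2.png

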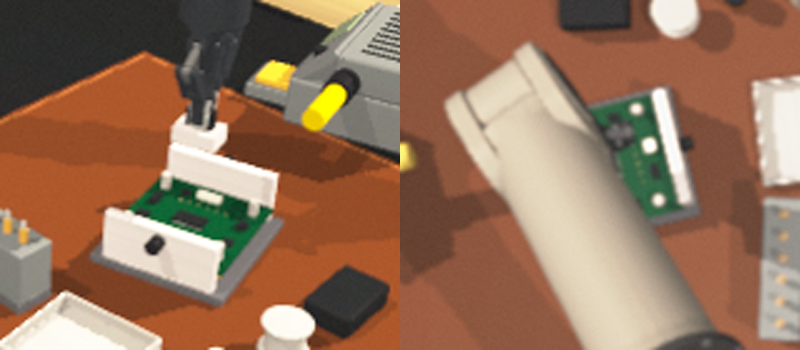

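The cover is lifted, at (200,132) in the crop, and the black chip is bare at (190,217). Now carry it to the tray.

```bash
python3 -m creep '[[[0,0,0,0.015,0.0007,0,0],[0,0,0,0.03,0.0014,0,0],[0,0,0,0.035,0.0016,0,0],[0,0,0,0.035,0.0016,0,0],[0,0,0,0.035,0.0016,0,0],[0,0,0,0.035,0.0016,0,0],[0,0,0,0.03,0.0014,0,0],[0,0,0,0.02,0.001,0,0],[0,0,0,0.01,0,0,0],[0,0,0,0,0,0,0]]]' 40; python3 go.py 606 -33 110 -75
```

```text
t: 5.63
eef_pos: [0.5993, -0.0379, 0.22]
tool_rot: [0.011, 0.797, -0.604, -0.012]
contact_force: [-0.3, 0.6, -0.5]
gripper_width: 0.129
t 5.63 pos [599.3 -37.9 220. ] q [ 0.21  0.48 -0.33  1.78  0.18  0.95 -1.5 ] grip 11.0 F [-0.3  0.6 -0.5]
turn(tool) [0.0331 0.0057 0.0124] shift now-axes mm [ -2.3 -11.4 109.7] after turn mm [ -3.   -7.7 110. ]
```

```bash
python3 -m creep '[[[0.017,0.003,0.006,-0.003,-0.008,0,0],[0.016,0.003,0.006,0,0,0.02,0],[0,0,0,0,0,0.03,0],[0,0,0,0,0,0.025,0],[0,0,0,0,0,0.015,0],[0,0,0,0,0,0,0]]]' 40; python3 go.py 606 -33 100 -75
```

```text
t: 6.13
eef_pos: [0.6071, -0.018, 0.1251]
tool_rot: [-0.005, 0.796, -0.605, -0.0]
contact_force: [0.0, 0.2, -0.4]
gripper_width: 0.133
t 6.13 pos [607.1 -18.  125.1] q [ 0.16  0.6  -0.3   1.84  0.24  0.73 -1.57] grip 11.4 F [ 0.   0.2 -0.4]
turn(tool) [-0.0082  0.0065  0.0101] shift now-axes mm [14.3  5.3 24.9] after turn mm [14.2  5.  25.1]
```

```bash
python3 -m creep '[[[-0.008,0.006,0.01,0.0075,0.0025,0,0],[0,0,0,0.0065,0.0025,0,0],[0,0,0,0,0,0.008,0],[0,0,0,0,0,0.008,0],[0,0,0,0,0,0,0]]]' 40; python3 go.py 606 -33 99 -75
python3 - <<'E'
from h import *
for n in('scene','top'): shot(n,n+'3')
a=cv2.imread('pics/scene3.png')[140:280,220:380]; b=cv2.imread('pics/top3.png')[90:230,170:330]
cv2.imwrite('pics/z3.png',np.hstack([cv2.resize(i,None,fx=2.5,fy=2.5,interpolation=2) for i in (a,b)]))
E
```

```text
t: 6.55
eef_pos: [0.6076, -0.0276, 0.1105]
tool_rot: [-0.002, 0.795, -0.606, 0.001]
contact_force: [-1.6, -0.1, -0.8]
gripper_width: 0.131
t 6.55 pos [607.6 -27.6 110.5] q [ 0.16  0.62 -0.29  1.84  0.25  0.71 -1.57] grip 11.2 F [-1.6 -0.1 -0.8]
turn(tool) [-0.0047  0.0016  0.006 ] shift now-axes mm [ 4.8  3.  11.5] after turn mm [ 4.8  2.9 11.5]
```

View pics/z3.png

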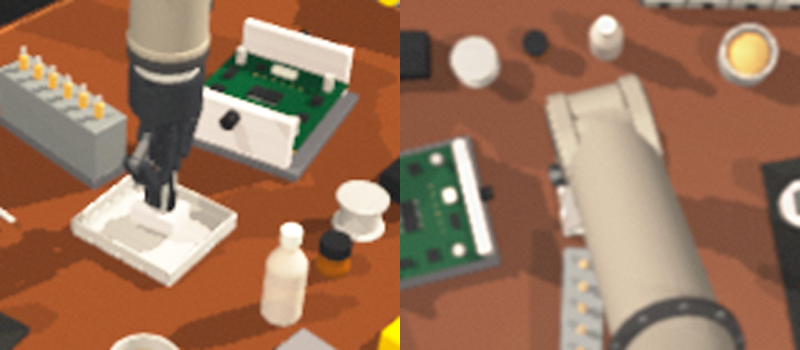

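The scene view shows the cover over the middle of the tray, at (155,218) in the crop. Lower it the last few millimetres gently.

```bash
python3 -m creep '[[[-0.004,0,0.005,0.003,0.002,0.005,0],[0,0,0,0,0,0.003,0],[0,0,0,0,0,0.0025,0],[0,0,0,0,0,0,0]]]' 40; python3 go.py 606 -33 99 -75
```

```text
t: 6.98
eef_pos: [0.6076, -0.0316, 0.1011]
tool_rot: [-0.002, 0.793, -0.609, 0.001]
contact_force: [-1.0, 0.1, -0.5]
gripper_width: 0.127
t 6.98 pos [607.6 -31.6 101.1] q [ 0.16  0.64 -0.28  1.85  0.26  0.69 -1.58] grip 10.9 F [-1.   0.1 -0.5]
turn(tool) [-0.0035  0.0008 -0.0003] shift now-axes mm [1.  1.9 2.1] after turn mm [1.  1.9 2.1]
```

```bash
python3 -m creep '[[[0,0,0,0,0,0.002,0],[0,0,0,0,0,0.001,0],[0,0,0,0,0,0.001,0],[0,0,0,0,0,0,0]]]' 40; python3 go.py 606 -33 99 -75
```

```text
t: 7.32
eef_pos: [0.608, -0.0315, 0.099]
tool_rot: [-0.001, 0.793, -0.609, 0.001]
contact_force: [-0.4, -0.0, 0.4]
gripper_width: 0.133
t 7.32 pos [608.  -31.5  99. ] q [ 0.16  0.64 -0.28  1.85  0.26  0.69 -1.58] grip 11.3 F [-0.4 -0.   0.4]
turn(tool) [-0.0034  0.0001 -0.0005] shift now-axes mm [1.  2.3 0. ] after turn mm [1.  2.3 0. ]
```

```bash
python3 -m creep '[[[0,0,0,0,0,0.0015,0],[0,0,0,0,0,0.001,0],[0,0,0,0,0,0,0]]]' 40; python3 go.py 606 -33 99 -75
```

```text
t: 7.57
eef_pos: [0.6084, -0.0313, 0.099]
tool_rot: [-0.001, 0.793, -0.609, 0.002]
contact_force: [0.5, 0.2, -0.3]
gripper_width: 0.131
t 7.57 pos [608.4 -31.3  99. ] q [ 0.16  0.64 -0.28  1.85  0.26  0.69 -1.58] grip 11.2 F [ 0.5  0.2 -0.3]
turn(tool) [-0.0039 -0.001  -0.0005] shift now-axes mm [ 1.   2.8 -0. ] after turn mm [1.  2.8 0. ]
```

```bash
python3 -m creep '[[[0,0,0,0,0,0,0.014],[0,0,0,0,0,0,0.02],[0,0,0,0,0,0,0.03],[0,0,0,0,0,0,0.03],[0,0,0,0,0,0,0.03],[0,0,0,0,0,-0.01,0.03],[0,0,0,0,0,-0.02,0.03],[0,0,0,0,0,-0.035,0.03],[0,0,0,0,0,-0.04,0.03],[0,0,0,0,0,-0.04,0.03],[0,0,0,0,0,-0.03,0.03],[0,0,0,0,0,0,0.03]]]' 40; python3 go.py 443.5 -313 300 -100
```

```text
t: 8.57
eef_pos: [0.6061, -0.0307, 0.2815]
tool_rot: [0.0, 0.794, -0.608, -0.001]
contact_force: [0.6, 0.5, -0.0]
gripper_width: 0.354
t 8.57 pos [606.1 -30.7 281.5] q [ 0.21  0.41 -0.34  1.73  0.16  1.03 -1.49] grip 30.2 F [ 0.6  0.5 -0. ]
turn(tool) [0.0025 0.0016 0.4375] shift now-axes mm [230.3 230.4 -18.5] after turn mm [306.2 111.1 -18.5]
```

```bash
python3 -m creep '[[[0,0,0.109,0,0,-0.005,0.06],[0,0,0.109,0,0,-0.005,0.08],[0,0,0.109,0,0,-0.005,0.08],[0,0,0.109,0,0,0,0.08],[0,0,0,0.02,0.0073,0,0.08],[0,0,0,0.036,0.013,-0.001,0.08],[0,0,0,0.036,0.013,-0.001,0.08],[0,0,0,0.036,0.013,-0.001,0.08],[0,0,0,0.036,0.013,-0.001,0.08],[0,0,0,0.036,0.013,-0.001,0.08],[0,0,0,0.036,0.013,-0.001,0.08],[0,0,0,0.03,0.011,0,0.08],[0,0,0,0.015,0.006,0,0.08],[0,0,0,0,0,0,0.08]]]' 40; python3 go.py 443.5 -313 250 -100;python3 - <<'E'
from meas import *
c=shot('top','top4'); shot('scene','scene4'); W=cloud(c)
P=sel(W,(.53,.68),(-.11,.04),(.018,.06)); rect(P,'tray+cover')
for z in((.03,.06),(.038,.055),(.017,.03)): 
    rect(sel(W,(.555,.66),(-.08,.02),z),str(z))
rect(sel(W,(.51,.64),(-.35,-.2),(.115,.145)),'round top')
E
python3 - <<'E'
import cv2,numpy as np
a=cv2.imread('pics/scene4.png')[140:280,120:330]; b=cv2.imread('pics/top4.png')[90:230,150:360]
cv2.imwrite('pics/z4.png',np.vstack([cv2.resize(i,None,fx=2,fy=2,interpolation=2) for i in (a,b)]))
E
```

```text
t: 9.73
eef_pos: [0.4449, -0.2934, 0.3094]
tool_rot: [0.005, -0.638, 0.77, -0.002]
contact_force: [0.6, -0.3, -0.2]
gripper_width: 0.938
t 9.73 pos [ 444.9 -293.4  309.4] q [ 0.58  0.24 -0.13  1.88  0.03  1.01 -1.32] grip 80.1 F [ 0.6 -0.3 -0.2]
turn(tool) [-0.0093  0.0063 -0.0131] shift now-axes mm [19.9 -1.7 59.3] after turn mm [19.6 -2.  59.4]
tray+cover 299 c 606.0 -33.4 wh 130.2 119.6 ang 7.3 zmed 23.3
(0.03, 0.06) 51 c 609.9 -38.2 wh 41.9 31.9 ang 42.4 zmed 44.3
(0.038, 0.055) 45 c 609.9 -32.3 wh 34.4 12.0 ang 14.7 zmed 44.6
(0.017, 0.03) 141 c 599.8 -9.8 wh 54.4 88.9 ang 23.8 zmed 23.5
round top 127 c 576.8 -281.5 wh 31.6 31.9 ang 9.8 zmed 127.6
```

View pics/z4.png

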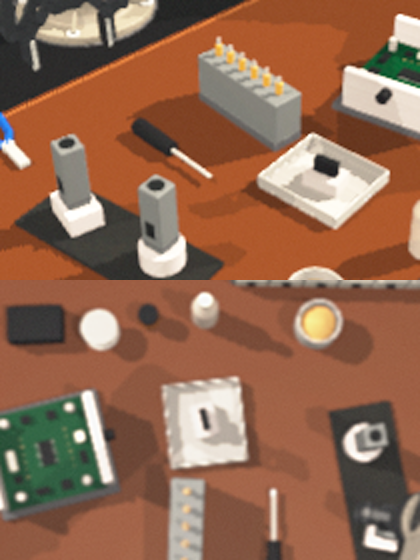

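The cover stands upright in the tray at (610,−32), with the fin top at z=44.6 against an expected 45. The lamps haven't moved. I'll measure the chip while the view is clear, then descend on the lamp.

```bash
python3 - <<'E'
from meas import *
c=pickle.load(open('top4.pkl','rb')); W=cloud(c); g=c['color'].astype(int)
P=sel(W,(.45,.68),(.1,.32),(.066,.082)); rect(P,'jaws')
rect(sel(W,(.45,.68),(.1,.185),(.068,.08)),'R');rect(sel(W,(.45,.68),(.24,.32),(.068,.08)),'L')
m=(g.sum(2)<170)&(abs(W[...,0]-.553)<.03)&(abs(W[...,1]-.211)<.03)
rect(W[m],'chip dark')
n,l,s,ce=cv2.connectedComponentsWithStats(m.astype(np.uint8))
for i in range(1,n):
    if s[i,4]>20: rect(W[l==i],'cc%d'%i); print(ce[i])
crop=cv2.resize(g[140:215,130:215].astype(np.uint8)[:,:,::-1],None,fx=7,fy=7,interpolation=2); cv2.imwrite('pics/chip.png',crop)
E
python3 -m creep '[[[-0.005,0.003,-0.007,0.01,-0.001,0,0.08],[-0.004,0.003,-0.006,0.01,-0.001,0,0.08],[0,0,0,0,0,0.03,0.08],[0,0,0,0,0,0.03,0.08],[0,0,0,0,0,0,0.08]]]' 40; python3 go.py 443.5 -313 147 -100
```

```text
jaws 484 c 553.1 211.1 wh 140.7 218.7 ang 15.1 zmed 74.2
R 211 c 577.3 121.7 wh 140.7 29.5 ang 15.5 zmed 74.4
L 224 c 528.2 301.0 wh 139.4 32.1 ang 15.0 zmed 74.2
chip dark 5 c 552.8 213.0 wh 20.7 3.6 ang 40.6 zmed 36.5
t: 10.25
eef_pos: [0.4521, -0.3079, 0.2502]
tool_rot: [0.003, -0.65, 0.76, -0.003]
contact_force: [-1.1, -0.2, 0.1]
gripper_width: 0.935
t 10.25 pos [ 452.1 -307.9  250.2] q [ 0.59  0.33 -0.13  1.91  0.05  0.89 -1.29] grip 79.9 F [-1.1 -0.2  0.1]
turn(tool) [-0.0074  0.0008  0.018 ] shift now-axes mm [  6.5   8.4 103.2] after turn mm [  6.5   7.5 103.2]
```

View pics/chip.png

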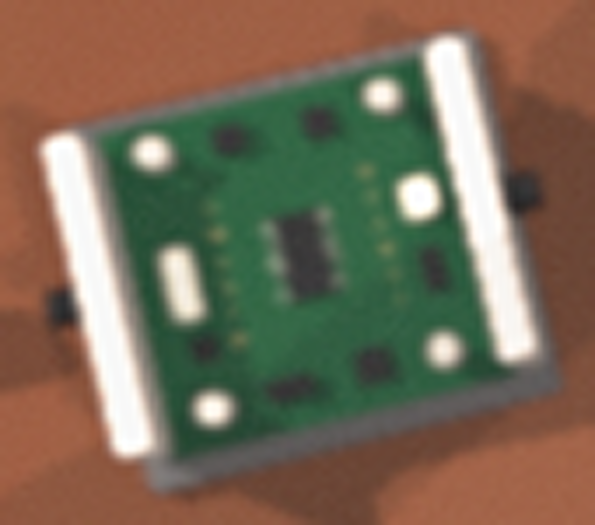

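```bash
python3 - <<'E'
from meas import *
c=pickle.load(open('top4.pkl','rb')); W=cloud(c); g=c['color'].astype(int)
m=(g[...,1]<75)&(g[...,0]<75)&(abs(W[...,0]-.553)<.026)&(abs(W[...,1]-.211)<.02)
rect(W[m],'chip'); print(np.nanmean(W[m],0)*1000)
E
python3 -m creep '[[[-0.004,0,0.009,0.0065,0.0075,0,0.08],[-0.003,0,0.009,0,0,0.02,0.08],[0,0,0,0,0,0.02,0.08],[0,0,0,0,0,0,0.08]]]' 40; python3 go.py 443.5 -313 147 -100
```

```text
chip 60 c 552.5 211.4 wh 36.6 15.8 ang 17.5 zmed 37.6
[552.3434456  211.47823037  37.44403563]
t: 10.58
eef_pos: [0.4459, -0.314, 0.213]
tool_rot: [0.001, -0.644, 0.765, -0.001]
contact_force: [-0.7, -0.5, 0.2]
gripper_width: 0.941
t 10.58 pos [ 445.9 -314.   213. ] q [ 0.6   0.38 -0.12  1.95  0.06  0.82 -1.3 ] grip 80.4 F [-0.7 -0.5  0.2]
turn(tool) [-0.0022 -0.0003  0.0037] shift now-axes mm [-0.6  2.6 66. ] after turn mm [-0.6  2.5 66. ]
```

The chip is at (552.5,211.4), which agrees with the holder centre. Continue down over the lamp.

```bash
python3 -m creep '[[[-0.002,0,0.003,-0.0005,0.0025,0.01,0.08],[0,0,0,0,0,0.02,0.08],[0,0,0,0,0,0.02,0.08],[0,0,0,0,0,0.01,0.08],[0,0,0,0,0,0,0.08]]]' 40; python3 go.py 443.5 -313 147 -100
```

```text
t: 11.0
eef_pos: [0.4466, -0.3159, 0.1579]
tool_rot: [0.001, -0.643, 0.766, -0.005]
contact_force: [0.5, -0.0, 1.1]
gripper_width: 0.936
t 11.0 pos [ 446.6 -315.9  157.9] q [ 0.59  0.46 -0.11  1.98  0.08  0.7  -1.32] grip 79.9 F [ 0.5 -0.   1.1]
turn(tool) [-0.0091 -0.0045  0.0005] shift now-axes mm [-2.4  3.6 10.9] after turn mm [-2.3  3.5 10.9]
```

```bash
python3 -m creep '[[[-0.005,-0.003,0,-0.0023,0.0035,0,0.06],[-0.003,-0.001,0,0,0,0.007,0.05],[0,0,0,0,0,0.003,0.045],[0,0,0,0,0,0,0.045]]]' 60; python3 go.py 443.5 -313 147 -100
python3 - <<'E'
from h import *
for n in('scene','top'): shot(n,n+'5')
a=cv2.imread('pics/scene5.png')[160:300,100:260]; b=cv2.imread('pics/top5.png')[130:270,260:420]
cv2.imwrite('pics/z5.png',np.hstack([cv2.resize(i,None,fx=2.5,fy=2.5,interpolation=2) for i in (a,b)]))
E
```

```text
t: 11.33
eef_pos: [0.4447, -0.3138, 0.1506]
tool_rot: [0.001, -0.643, 0.766, -0.002]
contact_force: [-0.9, 0.3, 0.2]
gripper_width: 0.525
t 11.33 pos [ 444.7 -313.8  150.6] q [ 0.59  0.47 -0.11  1.99  0.08  0.68 -1.32] grip 44.8 F [-0.9  0.3  0.2]
turn(tool) [-0.0043 -0.0019  0.0005] shift now-axes mm [-0.6  1.4  3.6] after turn mm [-0.6  1.3  3.6]
```

View pics/z5.png

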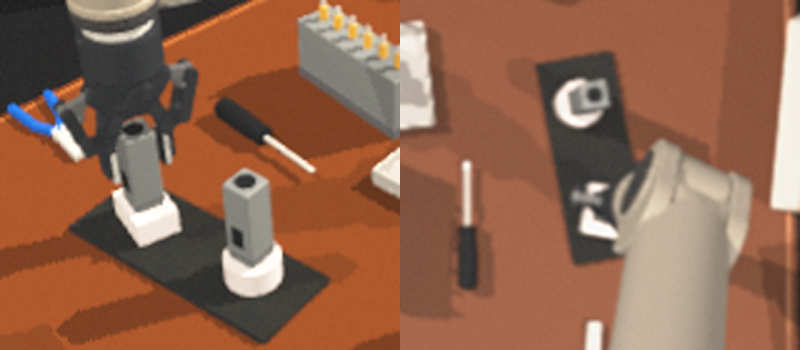

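The oblong lamp's body, at (138,165) in the crop, sits between the two fingers. Closing.

```bash
python3 -m creep '[[[-0.004,-0.002,0,-0.0006,0.0013,0.002,0.04],[0,0,0,0,0,0,0.03],[0,0,0,0,0,0,0.02],[0,0,0,0,0,0,0.02],[0,0,0,0,0,0,0.02],[0,0,0,0,0,0,0.02]]]' 60; python3 go.py 443.5 -313 147 -100
```

```text
t: 11.93
eef_pos: [0.4438, -0.3131, 0.1494]
tool_rot: [0.0, -0.643, 0.766, -0.0]
contact_force: [0.4, 1.2, -0.3]
gripper_width: 0.37
t 11.93 pos [ 443.8 -313.1  149.4] q [ 0.59  0.47 -0.11  1.99  0.08  0.69 -1.32] grip 31.6 F [ 0.4  1.2 -0.3]
turn(tool) [-0.0011 -0.0001  0.0004] shift now-axes mm [-0.1  0.4  2.4] after turn mm [-0.1  0.4  2.4]
```

```bash
python3 -m creep '[[[0,0,0,0,0,-0.008,0.02],[0,0,0,0,0,-0.015,0.02],[0,0,0,0,0,-0.02,0.02],[0,0,0,0,0,-0.025,0.02],[0,0,0,0,0,-0.025,0.02],[0,0,0,0,0,-0.025,0.02],[0,0,0,0,0,-0.025,0.02],[0,0,0,0,0,-0.02,0.02],[0,0,0,0,0,-0.012,0.02],[0,0,0,0,0,0,0.02]]]' 60; python3 go.py 552.7 211.2 320 -74.8
python3 - <<'E'
from h import *
for n in('scene','top'): shot(n,n+'6')
a=cv2.imread('pics/scene6.png')[100:300,80:280]; b=cv2.imread('pics/top6.png')[100:300,220:420]
cv2.imwrite('pics/z6.png',np.hstack([cv2.resize(i,None,fx=2,fy=2,interpolation=2) for i in (a,b)]))
E
```

```text
t: 12.77
eef_pos: [0.4415, -0.3118, 0.3354]
tool_rot: [-0.0, -0.643, 0.766, 0.002]
contact_force: [0.4, -0.8, -2.1]
gripper_width: 0.365
t 12.77 pos [ 441.5 -311.8  335.4] q [ 0.6   0.23 -0.12  1.83  0.03  1.08 -1.28] grip 31.2 F [ 0.4 -0.8 -2.1]
turn(tool) [ 0.0031  0.0027 -0.439 ] shift now-axes mm [-534.3  -19.2   16.4] after turn mm [-475.6 -244.4   15.4]
```

View pics/z6.png

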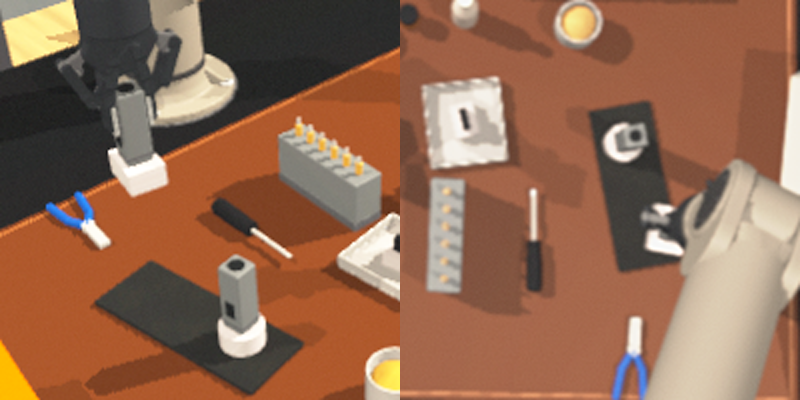

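Lamp lifted upright, with its mouth about 194 mm up (rack top 110 mm). Turn, then travel.

```bash
python3 -m creep '[[[0,0,-0.05,0,0,0,0.02],[0,0,-0.09,0,0,0,0.02],[0,0,-0.09,0,0,0,0.02],[0,0,-0.09,0,0,0,0.02],[0,0,-0.07,0,0,0,0.02],[0,0,-0.045,0,0,0,0.02],[0,0,0,-0.012,-0.006,-0.001,0.02],[0,0,0,-0.02,-0.0105,-0.001,0.02],[0,0,0,-0.025,-0.013,-0.001,0.02],[0,0,0,-0.025,-0.013,-0.001,0.02],[0,0,0,-0.025,-0.013,-0.001,0.02],[0,0,0,-0.025,-0.013,-0.001,0.02],[0,0,0,-0.025,-0.013,-0.001,0.02],[0,0,0,-0.02,-0.01,-0.001,0.02],[0,0,0,-0.01,-0.005,0,0.02],[0,0,0,0,0,0,0.02]]]' 60; python3 go.py 552.7 211.2 320 -74.8
```

```text
t: 14.2
eef_pos: [0.4722, -0.0849, 0.3207]
tool_rot: [0.004, 0.796, -0.605, -0.024]
contact_force: [0.5, -0.2, -1.4]
gripper_width: 0.363
t 14.2 pos [472.2 -84.9 320.7] q [ 0.37  0.18 -0.35  1.94  0.04  1.07 -1.3 ] grip 31.0 F [ 0.5 -0.2 -1.4]
turn(tool) [0.0358 0.0336 0.0051] shift now-axes mm [-263.7 -156.7    4. ] after turn mm [-264.6 -155.3    0.7]
```

```bash
python3 -m creep '[[[0.012,0.011,0.002,0,0,-0.002,0.02],[0.012,0.011,0.002,-0.008,-0.005,-0.002,0.02],[0.012,0.011,0,-0.018,-0.0105,-0.001,0.02],[0.003,0.003,0,-0.025,-0.0146,-0.001,0.02],[0.003,0.003,0,-0.025,-0.0146,-0.001,0.02],[0.003,0.003,0,-0.025,-0.0146,-0.001,0.02],[0.003,0.003,0,-0.025,-0.0146,-0.001,0.02],[0.003,0.003,0,-0.025,-0.0146,-0.001,0.02],[0.003,0.003,0,-0.025,-0.0146,-0.001,0.02],[0.003,0.003,0,-0.025,-0.0146,-0.001,0.02],[0.003,0.003,0,-0.02,-0.012,0,0.02],[0,0,0,-0.01,-0.006,0,0.02],[0,0,0,0,0,0,0.02]]]' 60; python3 go.py 552.7 211.2 320 -74.8
```

```text
t: 15.28
eef_pos: [0.5449, 0.168, 0.3235]
tool_rot: [0.003, 0.784, -0.621, 0.019]
contact_force: [-0.6, -0.5, -1.4]
gripper_width: 0.368
t 15.28 pos [544.9 168.  323.5] q [-0.04  0.32 -0.47  1.77  0.2   1.08 -1.93] grip 31.4 F [-0.6 -0.5 -1.4]
turn(tool) [-0.0185 -0.0334 -0.034 ] shift now-axes mm [-40.3 -17.5   2.5] after turn mm [-39.6 -18.9   3.5]
```

```bash
python3 -m creep '[[[-0.01,-0.017,-0.017,-0.01,-0.005,0,0.02],[-0.008,-0.016,-0.017,-0.015,-0.007,0,0.02],[0,0,0,-0.01,-0.005,0.005,0.02],[0,0,0,-0.004,-0.002,0.015,0.02],[0,0,0,0,0,0.015,0.02],[0,0,0,0,0,0.01,0.02],[0,0,0,0,0,0,0.02],[0,0,0,0,0,0,0.02]]]' 60; python3 go.py 552.7 211.2 190 -74.8
```

```text
t: 15.95
eef_pos: [0.5559, 0.2076, 0.2742]
tool_rot: [0.001, 0.792, -0.61, -0.001]
contact_force: [0.5, 0.1, -0.9]
gripper_width: 0.372
t 15.95 pos [555.9 207.6 274.2] q [-0.09  0.42 -0.48  1.76  0.22  1.02 -1.97] grip 31.7 F [ 0.5  0.1 -0.9]
turn(tool) [ 0.0039  0.0007 -0.0071] shift now-axes mm [-4.3  1.9 84.2] after turn mm [-4.3  2.2 84.2]
```

```bash
python3 -m creep '[[[0.004,0,-0.007,-0.0043,0.002,0,0.02],[0,0,0,0,0,0.012,0.02],[0,0,0,0,0,0.015,0.02],[0,0,0,0,0,0.01,0.02],[0,0,0,0,0,0,0.02],[0,0,0,0,0,0,0.02]]]' 60; python3 go.py 552.7 211.2 190 -74.8
python3 - <<'E'
from meas import *
for n in('scene','top'): 
    c=shot(n,n+'7'); W=cloud(c); z0=get_obs()['eef_pos'][2]-.1414; print(n,'mouth exp',z0)
    rect(sel(W,(.5,.61),(.15,.27),(z0+.001,z0+.034)),'hood')
    rect(sel(W,(.5,.61),(.15,.27),(z0+.024,z0+.034)),'hoodtop')
    rect(sel(W,(.5,.61),(.15,.27),(z0+.032,z0+.06)),'body')
a=cv2.imread('pics/scene7.png')[70:230,240:400]; b=cv2.imread('pics/top7.png')[90:250,90:250]
cv2.imwrite('pics/z7.png',np.hstack([cv2.resize(i,None,fx=2.5,fy=2.5,interpolation=2) for i in (a,b)]))
E
```

```text
t: 16.45
eef_pos: [0.5538, 0.2114, 0.237]
tool_rot: [-0.002, 0.794, -0.608, 0.001]
contact_force: [0.3, 0.3, -1.3]
gripper_width: 0.374
t 16.45 pos [553.8 211.4 237. ] q [-0.11  0.45 -0.47  1.8   0.25  0.94 -1.99] grip 31.9 F [ 0.3  0.3 -1.3]
turn(tool) [-0.0051  0.0007 -0.0009] shift now-axes mm [-0.   1.3 47. ] after turn mm [-0.   1.1 47. ]
scene mouth exp 0.09555266437787549
hood 292 c 552.3 211.4 wh 64.1 54.9 ang 15.1 zmed 116.8
hoodtop 131 c 554.3 210.3 wh 61.4 46.2 ang 17.3 zmed 124.5
body 120 c 563.0 207.5 wh 49.6 26.7 ang 54.8 zmed 140.2
top mouth exp 0.09599238718437714
hood 11 c 555.7 189.6 wh 19.7 4.5 ang 14.2 zmed 119.3
hoodtop 5 c 554.4 189.3 wh 8.4 4.4 ang 14.9 zmed 122.0
body 1 c 559.1 188.3 wh 0.0 0.0 ang 0.0 zmed 128.2
```

View pics/z7.png

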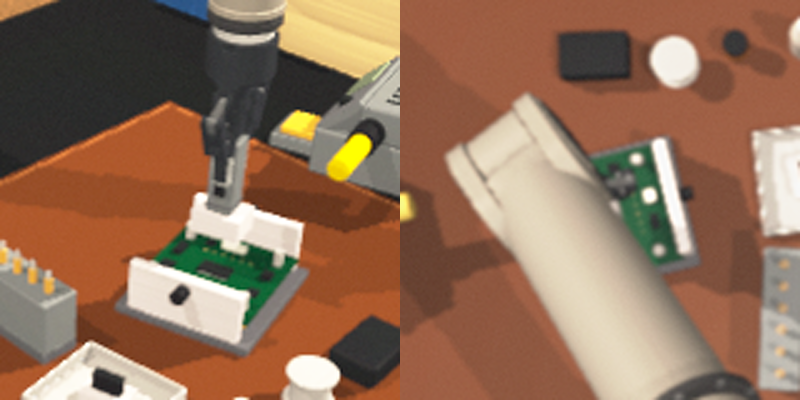

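The lamp hangs upright over the board at (230,215) in the crop. Hood top measures 124.5 mm against 123.6 expected, with yaw about 15°. Lower it in gentle steps.

```bash
python3 -m creep '[[[-0.005,0,-0.001,0,0.0012,0,0.02],[0,0,0,0,0,0.008,0.02],[0,0,0,0,0,0.01,0.02],[0,0,0,0,0,0.008,0.02],[0,0,0,0,0,0,0.02],[0,0,0,0,0,0,0.02]]]' 60; python3 go.py 552.7 211.2 190 -74.8
```

```text
t: 17.05
eef_pos: [0.5536, 0.2114, 0.2104]
tool_rot: [-0.002, 0.794, -0.608, 0.001]
contact_force: [-0.3, 0.3, -1.3]
gripper_width: 0.371
t 17.05 pos [553.6 211.4 210.4] q [-0.12  0.49 -0.46  1.82  0.27  0.89 -2.01] grip 31.6 F [-0.3  0.3 -1.3]
turn(tool) [-0.0032  0.001  -0.0004] shift now-axes mm [-0.   1.  20.4] after turn mm [-0.   0.9 20.4]
```

```bash
python3 -m creep '[[[-0.003,0,0,0,0.001,0.004,0.02],[0,0,0,0,0,0.006,0.02],[0,0,0,0,0,0.005,0.02],[0,0,0,0,0,0,0.02],[0,0,0,0,0,0,0.02]]]' 60; python3 go.py 552.7 211.2 190 -74.8
```

```text
t: 17.47
eef_pos: [0.5525, 0.2111, 0.1935]
tool_rot: [-0.0, 0.794, -0.608, -0.001]
contact_force: [-0.7, 1.3, -2.0]
gripper_width: 0.369
t 17.47 pos [552.5 211.1 193.5] q [-0.12  0.51 -0.46  1.83  0.28  0.87 -2.02] grip 31.5 F [-0.7  1.3 -2. ]
turn(tool) [ 0.0007  0.0011 -0.0004] shift now-axes mm [ 0.  -0.2  3.5] after turn mm [ 0.  -0.2  3.5]
```

```bash
python3 -m creep '[[[0,0,0,0,0,0.003,0.02],[0,0,0,0,0,0,0.02],[0,0,0,0,0,0,0.02],[0,0,0,0,0,0,0.02],[0,0,0,0,0,0,0.02],[0,0,0,0,0,0,0.02]]]' 60; python3 go.py 552.7 211.2 189.4 -74.8
python3 - <<'E'
from meas import *
print(get_obs()['joint_vel'].round(4))
for n in('scene','top'): 
    c=shot(n,n+'8'); W=cloud(c); z0=.049
    if n=='scene':
        rect(sel(W,(.51,.60),(.165,.255),(z0+.003,z0+.034)),'hood')
        rect(sel(W,(.51,.60),(.165,.255),(z0+.024,z0+.034)),'hoodtop')
        P=sel(W,(.51,.60),(.165,.255),(z0+.0,z0+.036)); hz=np.histogram(P[:,2]*1000,bins=np.arange(44,88,2)); print(hz[0],hz[1])
    else:
        rect(sel(W,(.555,.66),(-.08,.02),(.038,.055)),'cover fin')
        rect(sel(W,(.51,.64),(-.35,-.2),(.115,.145)),'round top')
a=cv2.imread('pics/scene8.png')[90:210,260:380]
cv2.imwrite('pics/z8.png',cv2.resize(a,None,fx=5,fy=5,interpolation=2))
E
```

```text
t: 17.97
eef_pos: [0.5529, 0.2114, 0.1908]
tool_rot: [-0.001, 0.794, -0.608, -0.0]
contact_force: [0.3, -0.4, -1.5]
gripper_width: 0.364
t 17.97 pos [552.9 211.4 190.8] q [-0.12  0.51 -0.45  1.83  0.29  0.86 -2.02] grip 31.1 F [ 0.3 -0.4 -1.5]
turn(tool) [-0.0005  0.0012 -0.0004] shift now-axes mm [0.1 0.2 1.4] after turn mm [0.1 0.2 1.4]
[ 0.0003 -0.002  -0.0002 -0.001  -0.0004 -0.001   0.0005]
hood 289 c 551.4 209.6 wh 64.4 50.8 ang 14.9 zmed 72.7
hoodtop 141 c 551.2 210.0 wh 63.6 50.3 ang 13.3 zmed 78.3
[ 0  0  0  9 14 17 15  8 18 16 12 13 15 13 13 17 41 44 23 20  2] [44 46 48 50 52 54 56 58 60 62 64 66 68 70 72 74 76 78 80 82 84 86]
cover fin 43 c 610.1 -32.3 wh 34.3 11.4 ang 14.7 zmed 45.0
round top 126 c 576.9 -281.3 wh 31.8 31.9 ang 9.5 zmed 127.5
```

View pics/z8.png

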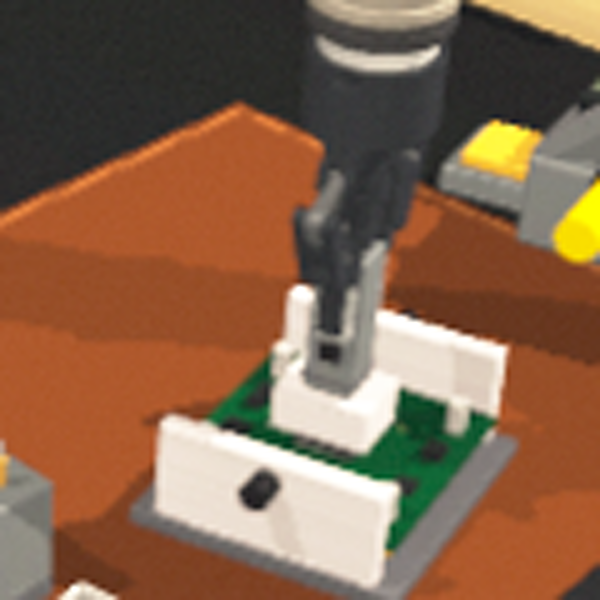

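View pics/scene8.png

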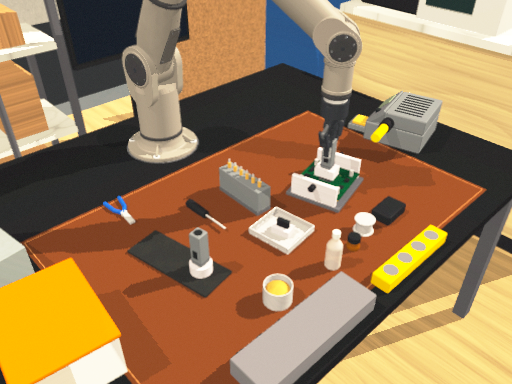

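The hood is centred within about 1–2 mm and level, and the gap is about 11.5 mm. The cover, the round lamp and the bystanders haven't moved. One last 1.5 mm trim, then settle.

```bash
python3 -m creep '[[[0,0,0,0,0,0.0015,0.02],[0,0,0,0,0,0,0.02],[0,0,0,0,0,0,0.02],[0,0,0,0,0,0,0.02],[0,0,0,0,0,0,0.02],[0,0,0,0,0,0,0.02],[0,0,0,0,0,0,0.02],[0,0,0,0,0,0,0.02],[0,0,0,0,0,0,0.02],[0,0,0,0,0,0,0.02]]]' 60; python3 go.py 552.7 211.2 189.4 -74.8; python3 -c "
from station import *
print(get_obs()['joint_vel'].round(4))"
```

```text
t: 18.9
eef_pos: [0.5529, 0.2114, 0.1892]
tool_rot: [-0.001, 0.794, -0.608, -0.0]
contact_force: [-0.7, 0.1, -1.8]
gripper_width: 0.369
t 18.9 pos [552.9 211.4 189.2] q [-0.12  0.51 -0.45  1.84  0.29  0.86 -2.02] grip 31.5 F [-0.7  0.1 -1.8]
turn(tool) [-0.0007  0.0012 -0.0005] shift now-axes mm [ 0.1  0.2 -0.2] after turn mm [ 0.1  0.2 -0.2]
[ 0.0005  0.0002 -0.0001 -0.0002 -0.0003  0.0005 -0.001 ]
```

```bash
python3 -c "
from station import *
print(hand_in())"
```

```text
the job is handed in; nothing more can be done
None
```

I took the dust cover off the chip and set it upright in the steel tray. I then picked up the oblong-hood lamp, carried it over the rack, and handed in at about 19 s of the 61 s allowed, still holding it over the bare chip.

**Lamp:**
- **Height:** the mouth is about 10 mm above the chip, worked out from the arm pose and the height at which I gripped it.
- **Alignment:** by the arm pose, the gripper is centred over the chip to about 0.3 mm and level to about 0.1°. Its long side matches the chip's to about 0.1°.
- **Steadiness:** the arm was still, and the force on the tool (about 1.8 N) is just the lamp's weight.

**Other items:** the cover's fin top measured 45 mm above the desk, as expected for it standing in the tray. The round-hood lamp measured in the same place as at the start, and the other things look undisturbed in the last pictures.

**Disagreement:** the last depth check of the hood, from the scene camera only, put it 1–2 mm from the chip centre and about 1–2° off in yaw. That is within the 2 mm calibration error and similar to that camera's bias earlier. I made that check before a final 1.5 mm lowering and took no picture afterwards.

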